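Load the flow-cell service tray

TASK

Load the service tray: thread the long windowed frame plate over the two pins and then the ribbed cover plate on top of it, rib up, both lying flat and fully down; stand the wide white-lidded jar upright in the large round well and the dark-lidded jar upright in the small round well. The short windowed plate and the low frosted clear jar do not belong to the set: leave them where they lie.

Things in the scene. Friction and masses are not known exactly. Their poses are not given: they have to be found in the camera images.
- frame_plate: Loose flat white plastic frame plate, 90 x 40 mm and 8 mm thick, with a large rectangular window (36 x 22 mm) in the middle and two round through holes of 11 mm, 68 mm apart on the long centre line, one beyond each end of the window. The longer of the two windowed plates. Origin: centre of its underside; z up. x along the 90 mm length; the holes are at x = +34 and -34 mm. Starts flat on the bench mat (2 mm thick, its top at z = 2 mm).
- cover_plate: Loose white plastic cover plate, 90 x 40 mm and 8 mm thick, no window; two round through holes of 11 mm, 68 mm apart on the long centre line. A straight finger rib stands on its upper face in the middle: 36 mm along the length, 12 mm wide, 14 mm high (its top is 22 mm above the underside). Origin: centre of its underside; z up. x along the 90 mm length; holes at x = +34 and -34 mm. Starts rib up.
- short_plate: Look-alike that does not belong: white plastic frame plate only 70 x 40 mm, 8 mm thick, with a 22 x 22 mm window and two 11 mm holes only 48 mm apart, which do not fit the pins. Origin: centre of its underside; z up. x along the 70 mm length.
- jar_large: Loose closed round jar with a white lid: lid 47 mm in diameter (top 3 mm of the collider), wall below about 44 mm, 37 mm high. The widest of the three jars. The lid does not come off. Origin: centre of its underside; z up. Starts upright.
- jar_small: Loose closed round jar with a dark lid: lid 41 mm in diameter (top 3 mm of the collider), wall below about 38 mm, 33 mm high. The lid does not come off. Origin: centre of its underside; z up. Starts upright.
- jar_flat: Look-alike that does not belong: a low closed round jar, all of frosted clear plastic, lid included, 40 mm in diameter and only 24 mm high, the lowest of the three jars. Origin: centre of its underside; z up. 
- pin_block: Fixed grey tray insert, 110 x 86 mm, base 8 mm thick; on it a plinth, 84 mm in x by 30 mm in y, top 18 mm above the underside. Two steel pins on the plinth at x = +34 and -34 mm: 6 mm thick, 25 mm high, the last 6 mm tapered; tips at 43 mm. The first plate rests with its underside at 18 mm, the second at 26 mm. Origin: centre of its underside; z up. x along the line of pins.
- well_large: Fixed grey insert in the tray, 110 x 86 mm and 16 mm high, with one round well in its middle, 62 mm in diameter and 8 mm deep (floor 8 mm above the underside). Origin: centre of its underside; z up. 
- well_small: Fixed grey insert in the tray, same outline, 16 mm high, with one round well in its middle, 50 mm in diameter and 8 mm deep (floor 8 mm above the underside). Origin: centre of its underside; z up. 
Not all that is in view belongs to the job. What is shaped like the frame_plate but orange is not meant. What is shaped like the cover_plate but blue is not meant.

How it is judged:
By the outcome, as a careful person would: the job done as asked, in the order asked, and still so for the second after the job is handed in, with the robot touching nothing.
It also fails if it takes over 96 s, if anything falls off the work surface, if the arm or the gripper's body presses on something with over 40 N, if the wrist force passes 120 N, or if a joint passes its speed limit or range.

ROBOT

A 6-joint arm with a two-finger parallel gripper is mounted at the origin on a cart in front of the work surface, level with it; the furniture and walls round the work are solid. World frame = base frame: x ahead of the robot, y to its left, z up, the work surface at z = 0. Lengths are in mm, angles in rad, forces in N, time in s.
With the tool pointing down it reaches from about 350 to 975 mm from the base axis. Payload 17.4 kg.
Tool frame: the origin (TCP) lies midway between the tips of the shut fingers; the grasp point (between the pads) lies bot.pinch_z behind it (bot.pinch_z is the distance from the TCP to the grasp point, in mm); z points along the fingers, x is the direction in which the jaws open and shut, and the axes are right-handed (so a half turn about z gives the same grasp; the last joint's range is limited). The gripper opens to 85 mm and grips with 20 to 120 N. Pads are 22 mm wide; open, the fingers measure 114 mm over their backs; the gripper's body (76 mm by 85 mm) begins 54 mm behind the grasp point. The pads swing forward as they close: fully open they stand 13 mm farther back than shut.
Start: joints at [1.124, 0.116, 1.442, -0, 1.584, -0.038], TCP at [268.327, 619.381, 231.303] pointing down, gripper open.
Joint ranges: [-2.83, 2.83], [-0.83, 2.19], [0.07, 2.5], [-1.14, 4.28], [0.01, 3], [-2.97, 2.97]. Speed limits (rad/s): [1.89, 1.89, 2.22, 3.14, 3.14, 3.14].

INTERFACE

Orientations are given as a unit quaternion [w, x, y, z].
In Python, from bench import bot gives the robot as it stands.
- The arm moves only by the tool arm_command, never from a script. Its argument "steps" is text: rows parted by semicolons, each of 7 numbers parted by spaces: the turn, a rotation vector about the tool's x, y, z in rad, then the shift along the tool's x, y, z in mm, then the opening, from -1 (shut) to 1 (fully open), so that 0 is half open. A call has exactly 8 rows; each row shifts and turns the pose as measured when the row begins, along the tool's axes as they then stand; what a row does not reach is not made up. A row lasts 1/12 s, in which the tool goes at most 41.7 mm and 7.16 degrees, less where a joint would pass 70% of its speed; a pose out of reach is approached as far as the arm can. A call with a gripper value outside its range is refused whole. The fingers move at their own pace and stop on an object; "squeeze" is the grip in N (left out, the last holds). Time passes only in rows, so rows that do not move let the fingers close, or fill a call up. It gives the time, the measured TCP pose, the force and the opening at its end, in the units of the state.
- bot.observe(): the state, without advancing time (a new reading comes with each control period).
- bot.capture(name): name is "scene" or "top" or "wrist"; returns a dict with "image" (480x640x3 uint8, red, green, blue), "fx", "fy", "cx", "cy" (pixels), "rvec" (rotation vector, rad) and "tvec" (3), from world to camera coordinates, as OpenCV has them. Camera axes: x right, y down, z forward; pixel columns grow to the right and rows downward; lengths in mm; the calibration is good to about 2 mm. A picture is of the moment at which its call begins. There is no depth.
- bot.sign_off(): hands the job in, once; it reports no verdict.
Trained networks look in a picture, given as the dict that the camera call returned (one of the last four; its "shot" number tells which), for a name from the list of things; names that differ only in an ending like _2 or _b are one class to them, and where a whole thing is asked for, a point or a joint stands for the part that bears it (a point fixed in the world has none). Each returns a list of dicts, best first, with "confidence" (0 to 1); they miss things now and then, are a little off and sometimes report something else, mostly with a low value. They report only what shows in the picture. A call takes as long as a camera call. They do not tell look-alikes from the thing itself.
- bot.find_in(name, picture): "location" ([column, row] in pixels, amid what is visible of it).
- bot.masks_of(name, picture): "mask" (480x640 bool, what is visible of it) and "location" ([column, row] in pixels, amid what is visible of it).
The state is a dict: "t": time; "joint_pos": joint angles; "dq": joint speeds; "joint_efforts": joint torques, N m; "tcp_pos": TCP position; "tcp_rot": TCP orientation; "wrist_force": force on the tool from outside, world axes, zero at the start; "torque": the same for the moment, N m; "grip_width": finger opening in mm.
Only numpy, scipy, OpenCV 4.12 (cv2) and the standard library are available. Lean on these libraries where they do the work, as an engineer would, in place of code of your own. Each camera call takes 0.05 s, during which the arm holds its last target. There are 200 camera calls.

## Working session

There is one attempt and no reset: what is moved stays moved. The work goes in short steps, Python scripts to look and compute and a tool call to move; the robot and the scene stay as the last step left them, time stands still between calls to the robot, and variables do not carry over. Pictures are saved under pics/ and viewed, on a budget of 14 in all, crops included, one or two more only if the job needs it, and the job is handed in when it is done.

Besides the shell and the picture viewer there is one more tool, called after ">>>" as name(argument=value, ...), one argument or row to a line, values as JSON. arm_command: Moves the arm, as the interface text tells. Its arguments: {"type":"object","properties":{"steps":{"type":"string"},"squeeze":{"type":"number"}},"required":["steps"]}

```bash
ls; mkdir -p pics; cat > h.py <<'E'
import numpy as np, cv2
from bench import bot
def save(p,n): cv2.imwrite(f'pics/{n}.png',cv2.cvtColor(p['image'],cv2.COLOR_RGB2BGR))
def K(p): return np.array([[p['fx'],0,p['cx']],[0,p['fy'],p['cy']],[0,0,1.]])
def px2w(p,uv,z):
    R,_=cv2.Rodrigues(np.array(p['rvec'],float)); t=np.array(p['tvec'],float).ravel()
    uv=np.atleast_2d(np.array(uv,float)); d=np.c_[uv,np.ones(len(uv))]@np.linalg.inv(K(p)).T@R
    c=-R.T@t; return c+d*((z-c[2])/d[:,2])[:,None]
def w2px(p,X): return cv2.projectPoints(np.atleast_2d(np.array(X,float)),np.array(p['rvec'],float),np.array(p['tvec'],float),K(p),None)[0][:,0]
E
python3 - <<'E'
from h import *
print(bot.pinch_z, bot.observe())
a=bot.capture('top');b=bot.capture('scene')
for p,n in((a,'top'),(b,'scene')):
    save(p,n); print(n,p['fx'],p['rvec'],p['tvec'])
    for k in ['frame_plate','cover_plate','jar_large','jar_small','pin_block','well_large','well_small']:
        print(k,[(np.round(f['location']).tolist(),round(f['confidence'],2),np.round(px2w(p,f['location'],10)[0][:2]).tolist()) for f in bot.find_in(k,p)])
E
```

```text
pics
18.700000000000003 {'t': 0.0, 'joint_pos': array([ 1.12417329e+00,  1.16474556e-01,  1.44229928e+00, -3.66851153e-05,
        1.58401366e+00, -3.78256386e-02]), 'dq': array([-0.00083561,  0.0009181 , -0.00023209, -0.00061995, -0.00092902,
        0.00126272]), 'joint_efforts': array([ 1.11103251e-03, -7.31964970e+01, -6.32515883e+01,  1.00121315e-04,
        5.81868793e-03,  1.11829036e-05]), 'tcp_pos': array([268.260375  , 619.17692278, 230.54876563]), 'tcp_rot': array([ 3.24481212e-04,  8.35914480e-01,  5.48859386e-01, -5.01955219e-04]), 'wrist_force': array([ 0.71542693,  0.26299306, -0.62457196]), 'torque': array([ 0.00956795, -0.02172552,  0.04056849]), 'grip_width': 85.13901568753712}
top 566.8230575879529 [ 2.123706   -2.13855276  0.17804306] [   7.52107981  506.78964028 1373.854713  ]
frame_plate [([250.0, 267.0], 0.67, [451.0, 161.0]), ([198.0, 234.0], 0.67, [537.0, 296.0])]
cover_plate [([342.0, 305.0], 0.82, [355.0, -71.0]), ([428.0, 267.0], 0.69, [449.0, -291.0])]
jar_large [([201.0, 277.0], 0.84, [428.0, 283.0])]
jar_small [([378.0, 272.0], 0.71, [437.0, -164.0])]
pin_block [([332.0, 210.0], 0.61, [599.0, -50.0]), ([379.0, 274.0], 0.43, [432.0, -167.0])]
well_large [([367.0, 200.0], 0.63, [623.0, -142.0])]
well_small [([293.0, 212.0], 0.9, [594.0, 51.0])]
scene 581.9924463932671 [ 0.7557803   2.26102529 -1.49805204] [ 424.35535351  -85.074344   1371.45248527]
frame_plate [([434.0, 335.0], 0.96, [553.0, 306.0]), ([415.0, 278.0], 0.69, [445.0, 159.0])]
cover_plate [([370.0, 234.0], 0.82, [378.0, -40.0]), ([274.0, 208.0], 0.8, [449.0, -300.0])]
jar_large [([478.0, 301.0], 0.7, [423.0, 280.0])]
jar_small [([310.0, 223.0], 0.9, [438.0, -170.0])]
pin_block [([273.0, 262.0], 0.93, [605.0, -52.0])]
well_large [([254.0, 248.0], 0.95, [602.0, -129.0]), ([273.0, 207.0], 0.53, [449.0, -305.0])]
well_small [([308.0, 279.0], 0.81, [593.0, 45.0])]
```

```bash
python3 - <<'E'
import cv2
a=cv2.imread('pics/top.png')[170:350,130:490]; cv2.imwrite('pics/topc.png',cv2.resize(a,None,fx=2.2,fy=2.2,interpolation=cv2.INTER_CUBIC))
E
```

```text
(no output)
```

View pics/topc.png

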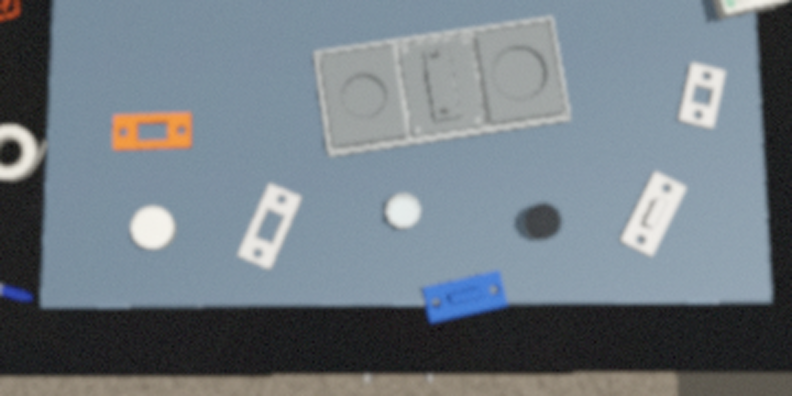

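View pics/scene.png

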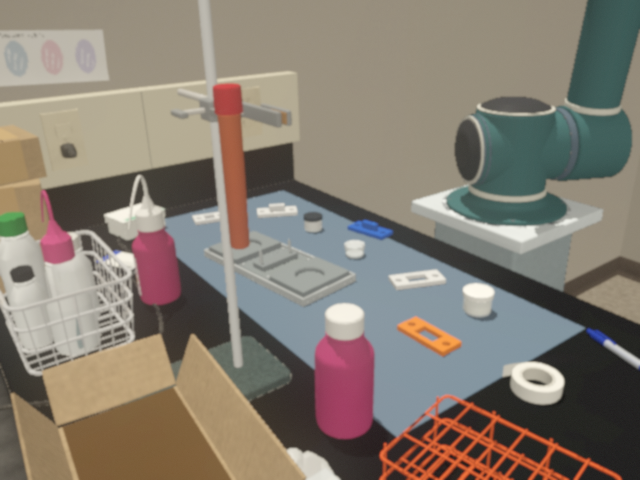

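View pics/top.png

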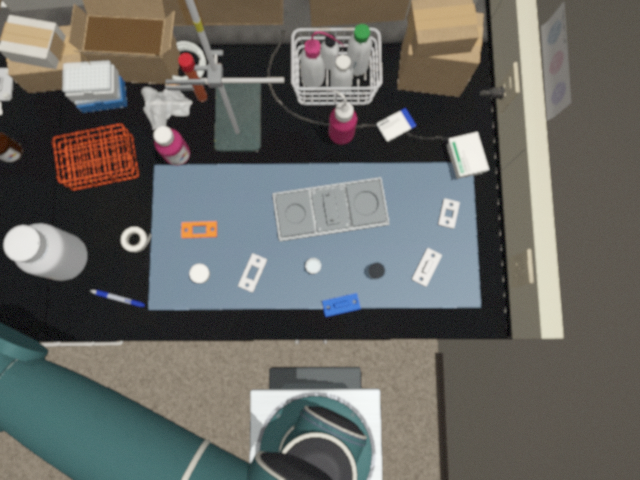

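```bash
python3 - <<'E'
from h import *
p=bot.capture('top'); im=p['image'].astype(int)
hsv=cv2.cvtColor(p['image'],cv2.COLOR_RGB2HSV)
m=((hsv[...,2]>185)&(hsv[...,1]<45)).astype(np.uint8); m[:170]=0;m[350:]=0;m[:,:130]=0
for c in cv2.findContours(m,cv2.RETR_EXTERNAL,cv2.CHAIN_APPROX_NONE)[0]:
    if cv2.contourArea(c)<60: continue
    uv=c[:,0].astype(float); w=px2w(p,uv,10)[:,:2].astype(np.float32)
    r=cv2.minAreaRect(w); print(np.round(uv.mean(0)),np.round(r[0]),np.round(r[1]),round(r[2],1))
for k in ['pin_block','well_large','well_small','jar_small','jar_flat','jar_large']:
    for f in bot.masks_of(k,p):
        uv=cv2.findContours(f['mask'].astype(np.uint8),cv2.RETR_EXTERNAL,cv2.CHAIN_APPROX_NONE)[0]
        uv=max(uv,key=len)[:,0]; r=cv2.minAreaRect(px2w(p,uv,{'j':30}.get(k[0],16))[:,:2].astype(np.float32)); print(k,round(f['confidence'],2),np.round(f['location']),np.round(r[0]),np.round(r[1]),round(r[2],1))
E
```

```text
[199. 273.] [439. 291.] [49. 48.] 1.4
[313. 265.] [456.  -1.] [38. 36.] 89.6
[252. 272.] [438. 155.] [43. 93.] 67.0
[427. 267.] [ 449. -290.] [43. 94.] 61.8
[137. 238.] [528. 450.] [61. 39.] 2.7
[449. 213.] [ 589. -352.] [43. 74.] 75.3
[545. 253.] [ 487. -592.] [431.  54.] 0.1
[471. 171.] [ 696. -416.] [71. 14.] 89.6
pin_block 0.8 [331. 209.] [601. -46.] [109.  86.] 8.8
well_large 0.56 [365. 204.] [ 614. -137.] [114.  87.] 8.6
well_large 0.5 [246. 269.] [437. 153.] [40. 88.] 67.2
well_small 0.82 [294. 216.] [588.  45.] [113.  87.] 8.4
jar_small 0.69 [378. 270.] [ 438. -158.] [35. 38.] 44.2
jar_flat 0.52 [315. 266.] [452.   0.] [37. 37.] 44.5
jar_large 0.73 [201. 274.] [433. 284.] [49. 44.] 45.5
jar_large 0.54 [312. 267.] [449.  -1.] [38. 38.] 89.6
```

Frame candidates: white 90 mm plate (252,272) – chosen; orange (199,229) and short white (449,213) rejected. Cover: white (427,267) chosen, blue (342,305) rejected. Jars: large white (199,273), dark (376,270); flat clear (313,265) stays. The wrist camera over the plate will serve as the close check.

```bash
cat >> h.py <<'E'
from scipy.spatial.transform import Rotation as Rt
def go(x,y,z,yaw=None):
    """remaining move to TCP x,y,z with jaw direction yaw (deg, mod 180), in tool axes"""
    s=bot.observe(); q=s['tcp_rot']; R=Rt.from_quat([q[1],q[2],q[3],q[0]]); p=s['tcp_pos']
    M=R.as_matrix(); cur=np.degrees(np.arctan2(M[1,0],M[0,0]))
    yaw=cur if yaw is None else yaw
    d=(yaw-cur+90)%180-90; yw=np.radians(cur+d)
    T=np.array([[np.cos(yw),np.sin(yw),0],[np.sin(yw),-np.cos(yw),0],[0,0,-1]]).T
    rv=(R.inv()*Rt.from_matrix(T)).as_rotvec()
    D=np.array([x,y,z])-p
    print('t',round(s['t'],2),'pos',p.round(1),'yaw',round(cur,2),'w',round(s['grip_width'],1),'F',s['wrist_force'].round(1),'q6',s['joint_pos'].round(2)[[0,5]])
    print(' turn',rv.round(4),'shift now',(M.T@D).round(1),'shift after turn',(T.T@D).round(1))
E
python3 -c "
from h import *
go(438,155,200,67)"
```

```text
t 1.15 pos [268.3 619.4 231.3] yaw 66.58 w 85.2 F [ 0.5  0.2 -0.8] q6 [ 1.12 -0.04]
 turn [-0.      0.     -0.0074] shift now [-358.7  340.3   31.3] shift after turn [-361.2  337.6   31.3]
```

>>> arm_command(
  steps="0 0 0 -28 27 2.5 1;0 0 0 -28 27 2.5 1;0 0 0 -28 27 2.5 1;0 0 0 -28 27 2.5 1;0 0 0 -28 27 2.5 1;0 0 0 -28 27 2.5 1;0 0 0 -28 27 2.5 1;0 0 0 -28 27 2.5 1",
)

```text
t: 1.82
tcp_pos: [377.8, 321.9, 208.4]
tcp_rot: [-0.0, 0.833, 0.553, -0.0]
wrist_force: [-0.0, 1.0, -0.4]
grip_width: 85.6
```

```bash
python3 -c "
from h import *
go(438,155,200,67)"
```

```text
t 1.82 pos [377.8 321.9 208.4] yaw 67.1 w 85.6 F [-0.   1.  -0.4] q6 [ 0.65 -0.52]
 turn [-0.0005  0.0003  0.0017] shift now [-130.3  120.4    8.4] shift after turn [-130.1  120.6    8.4]
```

>>> arm_command(
  steps="0 0 0 -28 26 2 1;0 0 0 -28 26 2 1;0 0 0 -28 26 2 1;0 0 0 -24 22 2 1;0 0 0 -12 10 0 1;0 0 0 -3 3 0 1;0 0 0 0 0 0 1;0 0 0 0 0 0 1",
)

```text
t: 2.48
tcp_pos: [436.2, 150.9, 201.1]
tcp_rot: [0.001, 0.835, 0.55, 0.002]
wrist_force: [0.2, 0.2, -0.0]
grip_width: 85.4
```

```bash
python3 - <<'E'
from h import *
go(438,155,200,67)
p=bot.capture('wrist'); save(p,'w1'); s=bot.observe()
q=s['tcp_rot'];R=Rt.from_quat([q[1],q[2],q[3],q[0]]).as_matrix()
Rc=cv2.Rodrigues(np.array(p['rvec']))[0]; print(p['fx'],'cam in tool',R.T@(-Rc.T@p['tvec']-s['tcp_pos']),'axes',(Rc@R).round(3))
E
```

```text
t 2.48 pos [436.2 150.9 201.1] yaw 66.72 w 85.4 F [ 0.2  0.2 -0. ] q6 [ 0.28 -0.89]
 turn [ 0.0032 -0.0018 -0.0049] shift now [4.5 0.1 1.2] shift after turn [4.5 0.1 1.1]
351.56057425947125 cam in tool [   0.32752745  -71.43005443 -142.38058956] axes [[ 1.     0.002  0.001]
 [-0.001  0.96  -0.281]
 [-0.001  0.281  0.96 ]]
```

View pics/w1.png

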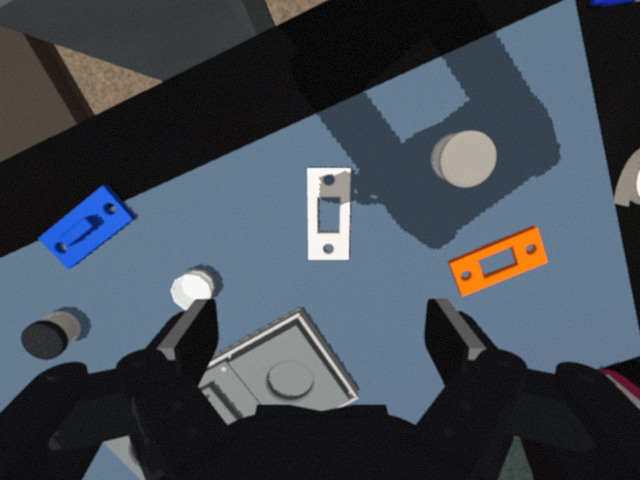

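Frame plate at (328,214) with window and two holes at (329,180),(328,249) — confirmed long windowed plate; large jar at (465,158).

```bash
cat >> h.py <<'E'
def plate(p,uv,z=10,thr=120):
    """min-area rect of bright blob at pixel uv: centre, sizes, long-axis angle"""
    im=p['image'].astype(int); m=((im.min(2)>thr)).astype(np.uint8)
    n,l=cv2.connectedComponents(m); k=l[int(uv[1]),int(uv[0])]
    c=max(cv2.findContours((l==k).astype(np.uint8),cv2.RETR_EXTERNAL,cv2.CHAIN_APPROX_NONE)[0],key=len)[:,0]
    r=cv2.minAreaRect(px2w(p,c,z)[:,:2].astype(np.float32)); (w,h)=r[1]
    return np.round(r[0],1),np.round(r[1],1),round(r[2]+(0 if w>h else 90),1)
E
python3 - <<'E'
from h import *
p=bot.capture('wrist')
for t in (120,150,170):
    print(t,plate(p,(312,214),10,t))
    print(plate(p,(465,150),39,t-30))
h=px2w(p,[(329,180),(328,249)],8); print(h.round(1),h[:,:2].mean(0), np.degrees(np.arctan2(*(h[1]-h[0])[[1,0]])),np.linalg.norm(h[1]-h[0]))
E
```

```text
120 (array([440.5, 156.9]), array([42.1, 92.2]), 157.2)
(array([435.7, 283.2]), array([54.7, 47.3]), 71.8)
150 (array([441. , 156.9]), array([41.3, 91. ]), 156.7)
(array([436.9, 286.3]), array([46.9, 46.2]), 66.7)
170 (array([440.5, 157.1]), array([40.9, 89.9]), 156.7)
(array([436.9, 286.4]), array([45.5, 44.6]), 66.7)
[[410.  171.3   8. ]
 [472.9 143.6   8. ]] [441.42973265 157.46872226] -23.77521845877731 68.67015546851397
```

```bash
python3 -c "
from h import *
go(440.8,157.1,1,66.8)"
```

```text
t 2.58 pos [436.  151.5 201.1] yaw 66.8 w 85.4 F [-0.7  0.  -0.2] q6 [ 0.28 -0.89]
 turn [ 0.0032 -0.0018 -0.    ] shift now [  6.6   1.5 200.1] shift after turn [  7.    2.2 200.1]
```

>>> arm_command(
  steps="0 0 0 3 1 36 0.4;0 0 0 2 1 36 0.4;0 0 0 2 0 36 0.4;0 0 0 0 0 33 0.4;0 0 0 0 0 20 0.4;0 0 0 0 0 8 0.4;0 0 0 0 0 0 0.4;0 0 0 0 0 0 0.4",
  squeeze=40,
)

```text
t: 3.25
tcp_pos: [440.3, 166.6, 28.2]
tcp_rot: [0.001, 0.831, 0.556, 0.004]
wrist_force: [0.1, 0.2, 1.3]
grip_width: 59.7
```

```bash
python3 -c "
from h import *
go(440.8,157.1,1,66.8)
p=bot.capture('wrist'); save(p,'w2')"
```

```text
t 3.25 pos [440.3 166.6  28.2] yaw 67.52 w 59.7 F [0.1 0.2 1.3] q6 [ 0.31 -0.87]
 turn [ 0.0061 -0.0058  0.0125] shift now [-8.7  3.9 27.2] shift after turn [-8.5  4.2 27.2]
```

View pics/w2.png

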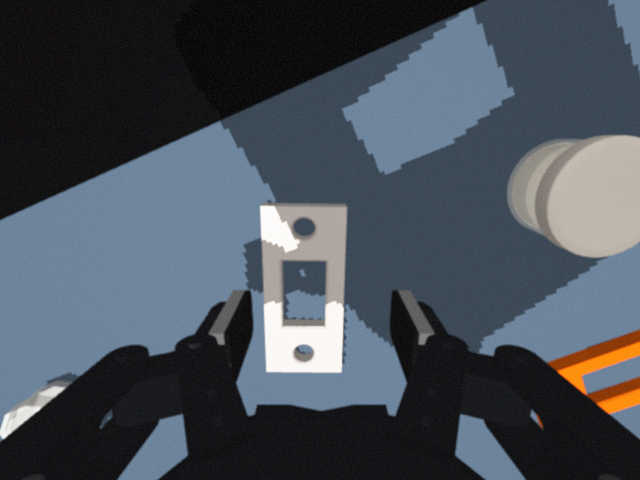

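Plate at (304,290), fingers at 235 and 405: needs ~8 mm sideways, agrees with the numbers.

>>> arm_command(
  steps="0.006 -0.006 0.012 -6 3 8 0.3;0 0 0 -3 1 7 0.3;0 0 0 0 0 6 0.3;0 0 0 0 0 4 0.3;0 0 0 0 0 2 0.3;0 0 0 0 0 0 0.3;0 0 0 0 0 0 0.3;0 0 0 0 0 0 0.3",
)

```text
t: 3.97
tcp_pos: [443.7, 156.5, 3.9]
tcp_rot: [0.001, 0.835, 0.55, 0.003]
wrist_force: [0.2, 0.1, -0.2]
grip_width: 55.7
```

```bash
python3 -c "
from h import *
go(440.8,157.1,1,66.8)"
```

```text
t 3.97 pos [443.7 156.5   3.9] yaw 66.72 w 55.7 F [ 0.2  0.1 -0.2] q6 [ 0.28 -0.88]
 turn [ 0.0056 -0.0044 -0.0015] shift now [-0.6 -2.9  2.9] shift after turn [-0.6 -2.9  2.9]
```

>>> arm_command(
  steps="0.006 -0.004 0 -0.6 -3 2 0.3;0 0 0 0 0 1 0;0 0 0 0 0 0 -0.3;0 0 0 0 0 0 -1;0 0 0 0 0 0 -1;0 0 0 0 0 0 -1;0 0 0 0 0 0 -1;0 0 0 0 0 0 -1",
  squeeze=40,
)

```text
t: 4.63
tcp_pos: [440.7, 157.5, 1.4]
tcp_rot: [-0.0, 0.835, 0.55, 0.0]
wrist_force: [0.5, 0.3, 0.8]
grip_width: 38.6
```

```bash
python3 -c "
from h import *
go(440.8,157.1,1,66.8)"
```

```text
t 4.63 pos [440.7 157.5   1.4] yaw 66.74 w 38.6 F [0.5 0.3 0.8] q6 [ 0.29 -0.88]
 turn [-0.0001 -0.0008 -0.001 ] shift now [-0.4  0.2  0.4] shift after turn [-0.4  0.2  0.4]
```

>>> arm_command(
  steps="0 0 0 0 0 -20 -1;0 0 0 0 0 -36 -1;0 0 0 0 0 -36 -1;0 0 0 0 0 -36 -1;0 0 -0.11 0 0 -30 -1;0 0 -0.11 0 0 -10 -1;0 0 -0.11 0 0 0 -1;0 0 -0.11 0 0 0 -1",
)

```text
t: 5.3
tcp_pos: [439.1, 156.9, 176.8]
tcp_rot: [-0.001, 0.69, 0.724, -0.001]
wrist_force: [0.6, 0.1, -0.6]
grip_width: 38.9
```

```bash
python3 -c "
from h import *
go(680,-35,180,98.8)"
```

```text
t 5.3 pos [439.1 156.9 176.8] yaw 92.7 w 38.9 F [ 0.6  0.1 -0.6] q6 [ 0.29 -1.33]
 turn [-0.0026 -0.0002 -0.1064] shift now [-203.   231.6   -3.8] shift after turn [-226.5  208.7   -3.2]
```

>>> arm_command(
  steps="0 0 -0.05 -28 27 0 -1;0 0 -0.05 -28 27 0 -1;0 0 0 -28 26 0 -1;0 0 0 -28 26 0 -1;0 0 0 -28 26 0 -1;0 0 0 -28 26 0 -1;0 0 0 -28 26 0 -1;0 0 0 -15 15 0 -1",
)

```text
t: 5.97
tcp_pos: [672.9, -30.2, 178.1]
tcp_rot: [0.0, 0.645, 0.764, 0.002]
wrist_force: [-1.0, 0.2, -0.9]
grip_width: 38.8
```

>>> arm_command(
  steps="0 0 0 -8 8 0 -1;0 0 0 0 0 0 -1;0 0 0 0 0 0 -1;0 0 0 0 0 0 -1;0 0 0 0 0 0 -1;0 0 0 0 0 0 -1;0 0 0 0 0 0 -1;0 0 0 0 0 0 -1",
)

```text
t: 6.63
tcp_pos: [682.8, -38.2, 175.9]
tcp_rot: [-0.001, 0.646, 0.764, 0.001]
wrist_force: [1.2, 0.4, -0.5]
grip_width: 38.9
```

```bash
python3 -c "
from h import *
go(680,-35,180,98.8)
p=bot.capture('wrist'); save(p,'w3')"
```

```text
t 6.63 pos [682.8 -38.2 175.9] yaw 99.56 w 38.9 F [ 1.2  0.4 -0.5] q6 [-0.09 -1.83]
 turn [-0.0002 -0.0024  0.0133] shift now [ 3.7 -2.3 -4.1] shift after turn [ 3.6 -2.3 -4.1]
```

View pics/w3.png

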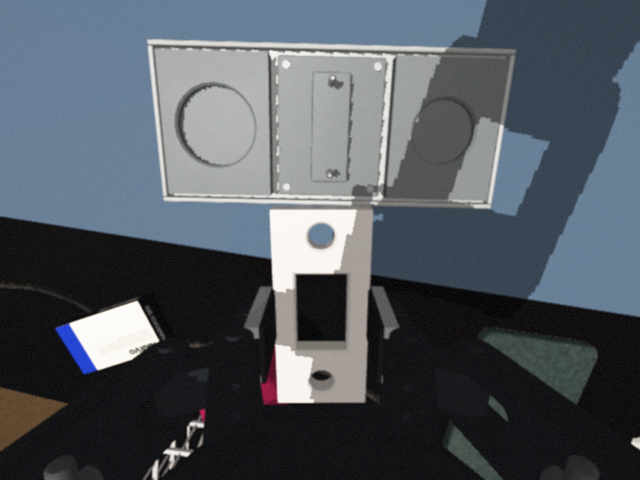

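Tray at top: large well (217,124), small well (443,129), pins near (333,80),(332,173); held plate at (320,305), holes (320,236),(321,379).

```bash
python3 -c "
import cv2,numpy as np
a=cv2.imread('pics/w3.png')
f=lambda x,y,w,h:cv2.resize(a[y:y+h,x:x+w],None,fx=8,fy=8,interpolation=cv2.INTER_CUBIC)
cv2.imwrite('pics/w3c.png',np.vstack([np.hstack([f(310,65,50,36),f(310,155,50,36)]),np.hstack([f(297,220,50,36),f(297,362,50,36)])]))"
```

```text
(no output)
```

View pics/w3c.png

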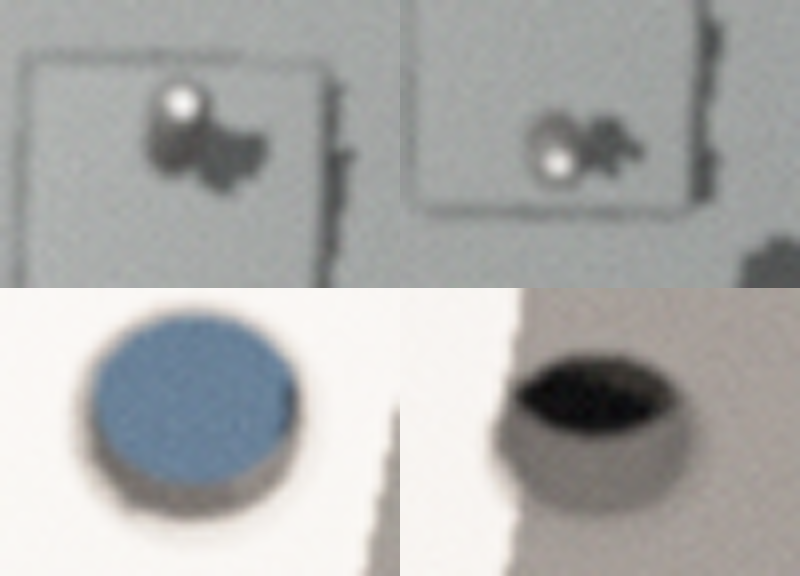

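```bash
python3 - <<'E'
from h import *
p=bot.capture('wrist')
for z0 in (2,4,6,8):
    a=px2w(p,[(332.7,77.9),(329.6,175.2)],z0+43-1); b=px2w(p,[(331.5,84.7),(328.5,171.9)],z0+18)
    for h in(a,b): print(z0,h[:,:2].round(1).tolist(),h[:,:2].mean(0).round(1),np.linalg.norm(h[0]-h[1]).round(1),np.degrees(np.arctan2(*(h[1]-h[0])[[1,0]])).round(2))
s=bot.observe();q=s['tcp_rot'];M=Rt.from_quat([q[1],q[2],q[3],q[0]]).as_matrix()
for zz in (8,10,12,14):
    h=px2w(p,[(320.8,235.5),(321.4,380.4)],s['tcp_pos'][2]+zz)
    print(zz,h.round(1)[:,:2].tolist(),np.linalg.norm(h[0]-h[1]).round(1),((h-s['tcp_pos'])@M).round(1).tolist(),h[:,:2].mean(0).round(1),np.degrees(np.arctan2(*(h[1]-h[0])[[1,0]])).round(2))
w=px2w(p,[(217,124),(443,129)],20)
print(w)
E
```

```text
2 [[570.9, -47.9], [639.2, -38.2]] [605. -43.] 69.0 8.04
2 [[572.2, -47.7], [639.0, -38.6]] [605.6 -43.2] 67.4 7.84
4 [[571.2, -47.9], [639.0, -38.3]] [605.1 -43.1] 68.5 8.04
4 [[572.5, -47.8], [638.8, -38.6]] [605.6 -43.2] 66.9 7.84
6 [[571.5, -47.9], [638.8, -38.4]] [605.1 -43.1] 68.0 8.04
6 [[572.7, -47.8], [638.6, -38.7]] [605.7 -43.2] 66.5 7.84
8 [[571.8, -47.9], [638.6, -38.5]] [605.2 -43.2] 67.5 8.04
8 [[573.0, -47.8], [638.4, -38.8]] [605.7 -43.3] 66.0 7.84
8 [[649.5, -43.6], [716.4, -32.1]] 67.9 [[0.4, -33.9, -8.0], [0.6, 34.0, -8.0]] [683.  -37.8] 9.71
10 [[648.9, -43.7], [714.9, -32.4]] 66.9 [[0.4, -34.4, -10.0], [0.6, 32.4, -10.0]] [681.9 -38. ] 9.71
12 [[648.4, -43.8], [713.3, -32.7]] 65.9 [[0.4, -35.0, -12.0], [0.6, 30.9, -12.0]] [680.9 -38.2] 9.71
14 [[647.8, -43.9], [711.8, -32.9]] 64.9 [[0.4, -35.6, -14.0], [0.6, 29.3, -14.0]] [679.8 -38.4] 9.71
[[ 616.2512574  -133.70908289   20.        ]
 [ 589.8946862    47.08991352   20.        ]]
```

```bash
python3 -c "
from h import *
go(605.2,-43.6,80,98.1)"
```

```text
t 6.73 pos [683.  -38.3 175.9] yaw 99.56 w 38.8 F [ 0.6  0.6 -0.8] q6 [-0.09 -1.83]
 turn [-0.0003 -0.0024  0.0254] shift now [  7.5 -77.5  95.9] shift after turn [  5.7 -77.7  95.9]
```

>>> arm_command(
  steps="0 -0.002 0.025 2 -22 26 -1;0 0 0 2 -20 26 -1;0 0 0 1 -20 22 -1;0 0 0 1 -11 14 -1;0 0 0 0 -4 6 -1;0 0 0 0 0 0 -1;0 0 0 0 0 0 -1;0 0 0 0 0 0 -1",
)

```text
t: 7.4
tcp_pos: [604.8, -43.2, 81.5]
tcp_rot: [0.002, 0.655, 0.755, 0.002]
wrist_force: [-0.7, 1.3, -0.6]
grip_width: 38.5
```

```bash
python3 -c "
from h import *
go(605.2,-43.6,52,98.1)"
```

```text
t 7.4 pos [604.8 -43.2  81.5] yaw 98.11 w 38.5 F [-0.7  1.3 -0.6] q6 [-0.11 -1.83]
 turn [0.0057 0.001  0.0002] shift now [-0.4  0.2 29.5] shift after turn [-0.5  0.4 29.5]
```

>>> arm_command(
  steps="0.005 0 0 -0.5 0.3 8 -1;0 0 0 0 0 10 -1;0 0 0 0 0 8 -1;0 0 0 0 0 5 -1;0 0 0 0 0 3 -1;0 0 0 0 0 2 -1;0 0 0 0 0 0 -1;0 0 0 0 0 0 -1",
)

```text
t: 8.07
tcp_pos: [608.1, -43.8, 43.7]
tcp_rot: [0.001, 0.655, 0.755, 0.0]
wrist_force: [-1.1, 0.2, 0.6]
grip_width: 38.9
```

```bash
python3 -c "
from h import *
go(605.2,-43.6,22,98.1)"
```

```text
t 8.07 pos [608.1 -43.8  43.7] yaw 98.14 w 38.9 F [-1.1  0.2  0.6] q6 [-0.11 -1.83]
 turn [0.002  0.0018 0.0007] shift now [ 0.6 -2.8 21.6] shift after turn [ 0.6 -2.8 21.7]
```

>>> arm_command(
  steps="0.002 0.002 0 0.5 -3 0 -1;0 0 0 0 0 3 -1;0 0 0 0 -0.5 4 -1;0 0 0 0 -0.5 4 -1;0 0 0 0 -0.5 4 -1;0 0 0 0 0 3 -1;0 0 0 0 0 1 -1;0 0 0 0 0 0 -1",
)

```text
t: 8.73
tcp_pos: [603.6, -43.9, 23.5]
tcp_rot: [0.001, 0.655, 0.755, 0.001]
wrist_force: [-0.5, 0.3, 2.8]
grip_width: 38.5
```

```bash
python3 -c "
from h import *
go(605.2,-43.6,22,98.1)
p=bot.capture('wrist');save(p,'w4')"
```

```text
t 8.73 pos [603.6 -43.9  23.5] yaw 98.13 w 38.5 F [-0.5  0.3  2.8] q6 [-0.12 -1.83]
 turn [ 0.002  -0.0002  0.0006] shift now [0.1 1.6 1.5] shift after turn [0.1 1.6 1.5]
```

View pics/w4.png

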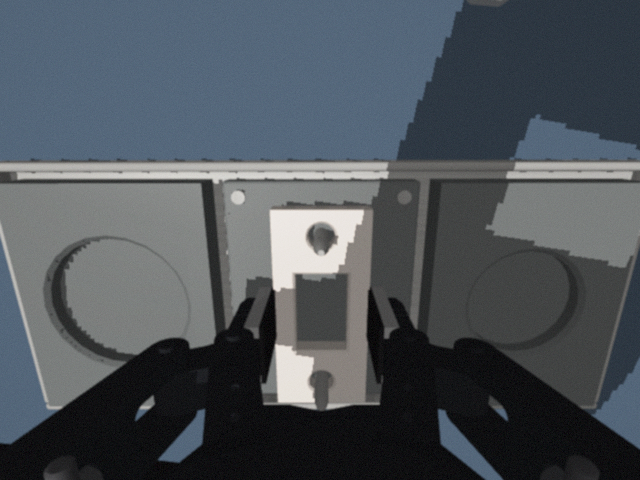

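Both pins stand through the plate holes (320,238),(320,385). Lowering the last bit and releasing.

>>> arm_command(
  steps="0.002 0 0 0 1.5 1.5 -1;0 0 0 0 0 1 -1;0 0 0 0 0 0 0.3;0 0 0 0 0 0 0.3;0 0 0 0 0 0 0.3;0 0 0 0 0 -10 0.3;0 0 0 0 0 -25 0.3;0 0 0 0 0 -36 0.3",
)

```text
t: 9.45
tcp_pos: [602.7, -43.5, 90.4]
tcp_rot: [-0.004, 0.655, 0.755, -0.003]
wrist_force: [0.2, -0.5, -0.6]
grip_width: 55.3
```

```bash
python3 -c "
from h import *
go(449,-290,170,62)"
```

```text
t 9.45 pos [602.7 -43.5  90.4] yaw 98.13 w 55.3 F [ 0.2 -0.5 -0.6] q6 [-0.11 -1.83]
 turn [-0.0103  0.0009  0.6306] shift now [-222.1 -187.8  -78.2] shift after turn [-289.8  -20.   -79.6]
```

>>> arm_command(
  steps="-0.01 0 0 0 0 -40 0.6;0 0 0 -10 -10 -36 0.6;0 0 0 -28 -24 0 0.6;0 0 0 -29 -24 0 0.6;0 0 0 -29 -24 0 0.6;0 0 0 -29 -24 0 0.6;0 0 0 -29 -24 0 0.6;0 0 0 -29 -24 0 0.6",
)

```text
t: 10.12
tcp_pos: [476.1, -248.9, 185.0]
tcp_rot: [0.006, 0.651, 0.759, 0.005]
wrist_force: [0.8, -0.3, 0.0]
grip_width: 68.1
```

>>> arm_command(
  steps="0 0 0.105 -20 -18 0 0.6;0 0 0.105 0 0 0 0.6;0 0 0.105 0 0 0 0.6;0 0 0.105 0 0 0 0.6;0 0 0.105 0 0 0 0.6;0 0 0.1 0 0 0 0.6;0 0 0 0 0 0 0.6;0 0 0 0 0 0 0.6",
)

```text
t: 10.78
tcp_pos: [455.1, -279.4, 191.7]
tcp_rot: [0.008, 0.862, 0.507, 0.007]
wrist_force: [0.3, 0.2, 0.6]
grip_width: 68.7
```

```bash
python3 -c "
from h import *
go(449,-290,170,62)
p=bot.capture('wrist');save(p,'w5')"
```

```text
t 10.78 pos [ 455.1 -279.4  191.7] yaw 60.87 w 68.7 F [0.3 0.2 0.6] q6 [-0.6  -1.66]
 turn [ 0.0204 -0.0043 -0.0197] shift now [-12.3  -0.6  21.7] shift after turn [-12.2  -0.4  21.7]
```

View pics/w5.png

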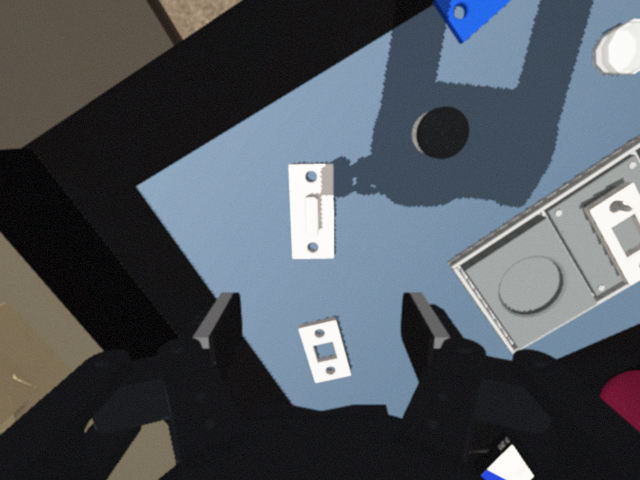

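White ribbed cover at (312,211), holes (311,177),(313,247), rib up; dark jar lid (441,132); frame seated on pins at right.

```bash
python3 - <<'E'
from h import *
p=bot.capture('wrist')
for t in (120,150,170): print(plate(p,(296,230),10,t))
h=px2w(p,[(311,176.5),(313,247)],9.5); print(h.round(1),h.mean(0).round(1),np.degrees(np.arctan2(*(h[1]-h[0])[[1,0]])),np.linalg.norm(h[1]-h[0]))
m=(p['image'].max(2)<60).astype(np.uint8); n,l=cv2.connectedComponents(m); k=l[132,441]
ys,xs=np.where(l==k); print(len(xs),xs.min(),xs.max(),ys.min(),ys.max()); print(px2w(p,[(xs.min()+xs.max())/2,(ys.min()+ys.max())/2],35))
go(449,-290,170,62)
E
```

```text
(array([ 521.7, -207.9]), array([413.5, 340. ]), 89.9)
(array([ 451.7, -287. ]), array([42. , 92.4]), 152.0)
(array([ 451.5, -287. ]), array([41.2, 90.7]), 151.4)
[[ 422.  -270.3    9.5]
 [ 481.9 -302.2    9.5]] [ 452.  -286.2    9.5] -28.036900343047854 67.8554651322428
2127 417 468 107 158
[[ 440.7542026  -157.57066599   35.        ]]
t 10.88 pos [ 455.1 -279.4  191.6] yaw 60.9 w 68.4 F [-0.1 -0.4 -0.5] q6 [-0.6  -1.66]
 turn [ 0.0204 -0.0043 -0.0193] shift now [-12.4  -0.6  21.6] shift after turn [-12.3  -0.4  21.6]
```

```bash
python3 -c "
from h import *
go(451.8,-286.8,50,61.7)"
```

```text
t 10.88 pos [ 455.1 -279.4  191.6] yaw 60.9 w 68.4 F [-0.1 -0.4 -0.5] q6 [-0.6  -1.66]
 turn [ 0.0204 -0.0043 -0.0141] shift now [ -8.7  -2.2 141.6] shift after turn [ -8.1   0.6 141.6]
```

>>> arm_command(
  steps="0.02 -0.004 -0.014 -4 0 20 0;0 0 0 -4 0 34 -0.1;0 0 0 0 0 34 -0.1;0 0 0 0 0 30 -0.1;0 0 0 0 0 15 -0.1;0 0 0 0 0 5 -0.1;0 0 0 0 0 0 -0.1;0 0 0 0 0 0 -0.1",
)

```text
t: 11.55
tcp_pos: [451.7, -286.7, 48.1]
tcp_rot: [0.0, 0.853, 0.522, -0.0]
wrist_force: [0.4, 0.8, 1.2]
grip_width: 38.2
```

```bash
python3 -c "
from h import *
go(451.8,-286.8,13,61.7)"
```

```text
t 11.55 pos [ 451.7 -286.7   48.1] yaw 62.93 w 38.2 F [0.4 0.8 1.2] q6 [-0.61 -1.71]
 turn [-0.0001  0.0006  0.0214] shift now [-0.   0.1 35.1] shift after turn [-0.   0.1 35.1]
```

>>> arm_command(
  steps="0 0 0.021 0 0 8 -0.1;0 0 0 0 0 10 -0.1;0 0 0 0 0 8 -0.1;0 0 0 0 0 5 -0.1;0 0 0 0 0 3 -0.1;0 0 0 0 0 1 -0.1;0 0 0 0 0 0 -0.1;0 0 0 0 0 0 -0.1",
)

```text
t: 12.22
tcp_pos: [453.6, -288.0, 13.6]
tcp_rot: [0.003, 0.858, 0.513, 0.001]
wrist_force: [0.1, -0.1, 0.8]
grip_width: 38.4
```

```bash
python3 -c "
from h import *
go(451.8,-286.8,13,61.7)"
```

```text
t 12.22 pos [ 453.6 -288.    13.6] yaw 61.71 w 38.4 F [ 0.1 -0.1  0.8] q6 [-0.61 -1.69]
 turn [0.0055 0.0013 0.0001] shift now [ 0.2 -2.2  0.6] shift after turn [ 0.2 -2.2  0.6]
```

>>> arm_command(
  steps="0.005 0 0 0.2 -2.2 0 -0.2;0 0 0 0 0 0 -0.5;0 0 0 0 0 0 -1;0 0 0 0 0 0 -1;0 0 0 0 0 0 -1;0 0 0 0 0 0 -1;0 0 0 0 0 0 -1;0 0 0 0 0 0 -1",
  squeeze=50,
)

```text
t: 12.88
tcp_pos: [452.0, -286.9, 14.8]
tcp_rot: [0.001, 0.858, 0.513, -0.0]
wrist_force: [-0.7, 0.1, -0.4]
grip_width: 10.3
```

```bash
python3 -c "
from h import *
go(451.8,-286.8,13,61.7)"
```

```text
t 12.88 pos [ 452.  -286.9   14.8] yaw 61.71 w 10.3 F [-0.7  0.1 -0.4] q6 [-0.61 -1.69]
 turn [0.0017 0.0015 0.0002] shift now [ 0.  -0.2  1.8] shift after turn [ 0.  -0.2  1.8]
```

>>> arm_command(
  steps="0 0 0 0 0 -20 -1;0 0 0 0 0 -38 -1;0 0 0 0 0 -38 -1;0 0 -0.105 0 0 -38 -1;0 0 -0.105 0 0 -30 -1;0 0 -0.105 0 0 -8 -1;0 0 -0.105 0 0 0 -1;0 0 -0.105 0 0 0 -1",
)

```text
t: 13.55
tcp_pos: [450.5, -285.6, 194.1]
tcp_rot: [-0.001, 0.689, 0.724, -0.001]
wrist_force: [0.1, 0.1, -1.4]
grip_width: 10.7
```

```bash
python3 -c "
from h import *
go(683,-38,190,98.1)"
```

```text
t 13.55 pos [ 450.5 -285.6  194.1] yaw 92.83 w 10.7 F [ 0.1  0.1 -1.4] q6 [-0.61 -2.23]
 turn [-0.002 -0.    -0.092] shift now [235.9 244.4   3.5] shift after turn [212.4 265.    4.1]
```

>>> arm_command(
  steps="0 0 -0.04 28 28 0 -1;0 0 -0.04 28 28 0 -1;0 0 0 27 30 0 -1;0 0 0 27 30 0 -1;0 0 0 27 30 0 -1;0 0 0 27 30 0 -1;0 0 0 27 30 0 -1;0 0 0 14 24 0 -1",
)

```text
t: 14.22
tcp_pos: [658.0, -48.9, 195.2]
tcp_rot: [0.001, 0.658, 0.753, -0.001]
wrist_force: [-0.1, 0.2, -1.4]
grip_width: 10.5
```

>>> arm_command(
  steps="0 0 0 4 12 0 -1;0 0 0 0 4 0 -1;0 0 0 0 0 0 -1;0 0 0 0 0 0 -1;0 0 0 0 0 0 -1;0 0 0 0 0 0 -1;0 0 0 0 0 0 -1;0 0 0 0 0 0 -1",
)

```text
t: 14.88
tcp_pos: [674.3, -40.7, 193.5]
tcp_rot: [0.0, 0.657, 0.754, -0.002]
wrist_force: [-0.0, -0.8, -0.5]
grip_width: 10.5
```

```bash
python3 -c "
from h import *
go(683,-38,190,98.1)
p=bot.capture('wrist');save(p,'w6')
a=cv2.imread('pics/w6.png')[:440,130:530]; cv2.imwrite('pics/w6c.png',cv2.resize(a,None,fx=1.36,fy=1.36,interpolation=cv2.INTER_CUBIC))
cv2.imwrite('pics/w6c.png',np.hstack([cv2.resize(cv2.imread('pics/w6.png')[30:430,120:520],(600,600)),cv2.resize(cv2.imread('pics/w6.png')[50:200,310:360],(200,600))]))
"
```

```text
t 14.88 pos [674.3 -40.7 193.5] yaw 97.81 w 10.5 F [-0.  -0.8 -0.5] q6 [-0.1 -1.8]
 turn [-0.0018  0.0027 -0.0051] shift now [1.5 8.9 3.5] shift after turn [1.5 8.9 3.5]
```

View pics/w6c.png

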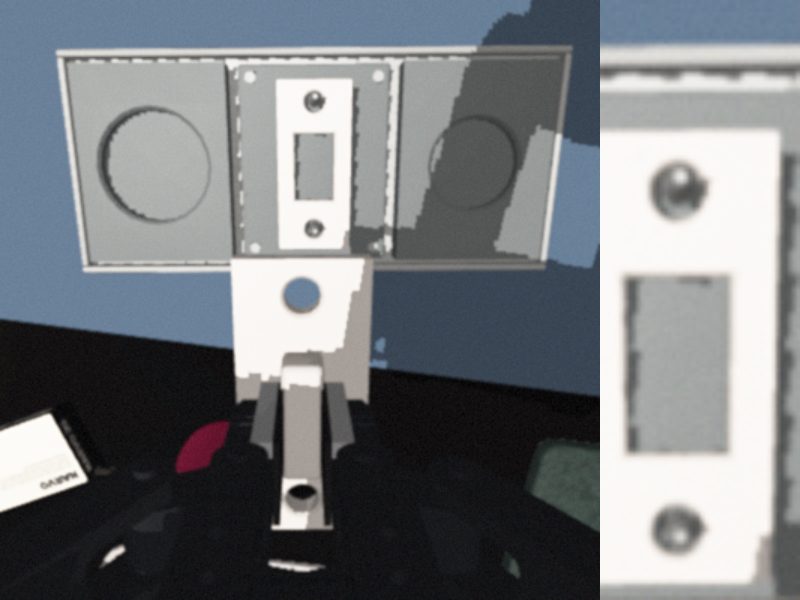

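```bash
python3 - <<'E'
from h import *
p=bot.capture('wrist')
a=px2w(p,[(330.5,95),(329.7,183.2)],46); print(a.round(1),a.mean(0).round(1),np.linalg.norm(a[0]-a[1]),np.degrees(np.arctan2(*(a[1]-a[0])[[1,0]])))
print('frame',[plate(p,(310,150),30,t) for t in(150,180)])
s=bot.observe();q=s['tcp_rot'];M=Rt.from_quat([q[1],q[2],q[3],q[0]]).as_matrix()
h=px2w(p,[(321.3,226.7),(320.7,358)],s['tcp_pos'][2]-4.8)
print(np.linalg.norm(h[0]-h[1]).round(1),((h-s['tcp_pos'])@M).round(1).tolist())
# bottom edge of the held plate: left/right corners near side
print(((px2w(p,[(274.5,202),(367.5,202)],s['tcp_pos'][2]-4.8)-s['tcp_pos'])@M).round(1))
go(605.1,-43.2,95,98.1)
E
```

```text
[[571.8 -47.5  46. ]
 [638.5 -38.6  46. ]] [605.1 -43.   46. ] 67.30902311908078 7.614764970350249
frame [(array([697. , -56.3]), array([299.3, 221.9]), 8.1), (array([606.1, -43.9]), array([91.9, 42. ]), 7.7)]
65.4 [[0.3, -34.4, 4.9], [-0.1, 31.1, 4.7]]
[[-19.5 -45.1   4.9]
 [ 19.9 -45.1   4.8]]
t 14.98 pos [674.5 -40.5 193.5] yaw 97.82 w 10.3 F [-0.7 -0.1  0.3] q6 [-0.1 -1.8]
 turn [-0.0017  0.0027 -0.0049] shift now [  7.1 -69.   98.6] shift after turn [  7.1 -69.1  98.5]
```

>>> arm_command(
  steps="0 0.002 0 3 -18 26 -1;0 0 0 2 -18 26 -1;0 0 0 2 -17 26 -1;0 0 0 1 -12 16 -1;0 0 0 0 -4 6 -1;0 0 0 0 0 3 -1;0 0 0 0 0 0 -1;0 0 0 0 0 0 -1",
)

```text
t: 15.65
tcp_pos: [603.9, -43.2, 90.1]
tcp_rot: [0.002, 0.658, 0.753, 0.001]
wrist_force: [-0.3, -0.2, 0.0]
grip_width: 10.1
```

```bash
python3 -c "
from h import *
go(605.1,-43.2,62,97.8)"
```

```text
t 15.65 pos [603.9 -43.2  90.1] yaw 97.74 w 10.1 F [-0.3 -0.2  0. ] q6 [-0.11 -1.82]
 turn [ 0.0045  0.002  -0.001 ] shift now [-0.1  1.  28.1] shift after turn [-0.1  1.2 28.1]
```

>>> arm_command(
  steps="0.004 0.002 0 0 0 8 -1;0 0 0 0 0 8 -1;0 0 0 0 0 6 -1;0 0 0 0 0 3 -1;0 0 0 0 0 1 -1;0 0 0 0 0 0 -1;0 0 0 0 0 0 -1;0 0 0 0 0 0 -1",
)

```text
t: 16.32
tcp_pos: [607.4, -43.3, 64.1]
tcp_rot: [0.002, 0.658, 0.753, 0.001]
wrist_force: [0.4, 0.0, -0.5]
grip_width: 10.6
```

```bash
python3 -c "
from h import *
go(605.1,-43.2,43,97.8)"
```

```text
t 16.32 pos [607.4 -43.3  64.1] yaw 97.76 w 10.6 F [ 0.4  0.  -0.5] q6 [-0.11 -1.82]
 turn [ 0.0038  0.0007 -0.0007] shift now [ 0.5 -2.3 21.1] shift after turn [ 0.5 -2.2 21.1]
```

>>> arm_command(
  steps="0.003 0 0 0.4 -2.3 0 -1;0 0 0 0 -0.3 3 -1;0 0 0 0 -0.3 4 -1;0 0 0 0 -0.3 4 -1;0 0 0 0 0 2 -1;0 0 0 0 0 0 -1;0 0 0 0 0 0 -1;0 0 0 0 0 0 -1",
)

```text
t: 16.98
tcp_pos: [603.8, -43.4, 50.2]
tcp_rot: [0.001, 0.658, 0.753, 0.0]
wrist_force: [-0.2, 0.4, -1.5]
grip_width: 10.4
```

```bash
python3 -c "
from h import *
go(605.1,-43.2,43,97.8)"
```

```text
t 16.98 pos [603.8 -43.4  50.2] yaw 97.76 w 10.4 F [-0.2  0.4 -1.5] q6 [-0.11 -1.82]
 turn [ 0.0012  0.0009 -0.0007] shift now [0.  1.3 7.2] shift after turn [0.  1.3 7.2]
```

>>> arm_command(
  steps="0 0 0 0 1 2 -1;0 0 0 0 0 3 -1;0 0 0 0 0 2 -1;0 0 0 0 0 1 -1;0 0 0 0 0 1 -1;0 0 0 0 0 0 -1;0 0 0 0 0 0 -1;0 0 0 0 0 0 -1",
)

```text
t: 17.65
tcp_pos: [606.0, -43.3, 44.7]
tcp_rot: [0.002, 0.658, 0.753, 0.001]
wrist_force: [0.4, 0.1, -1.8]
grip_width: 10.3
```

```bash
python3 -c "
from h import *
go(605.1,-43.2,43,97.8)
p=bot.capture('wrist');save(p,'w7')"
```

```text
t 17.65 pos [606.  -43.3  44.7] yaw 97.76 w 10.3 F [ 0.4  0.1 -1.8] q6 [-0.11 -1.82]
 turn [ 0.0035  0.0016 -0.0006] shift now [ 0.3 -0.9  1.7] shift after turn [ 0.3 -0.8  1.7]
```

View pics/w7.png

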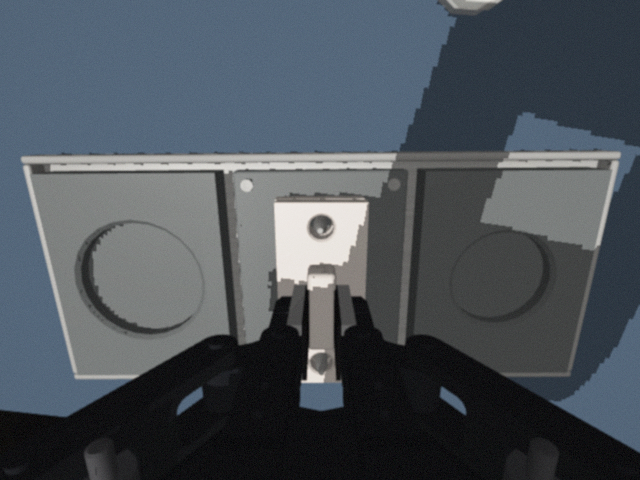

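Threaded (pins at (320,227),(320,362) in the cover holes). Lower until contact shows, then release.

>>> arm_command(
  steps="0.003 0 0 0.2 -1 1 -1;0 0 0 0 0 1 -1;0 0 0 0 0 1 -1;0 0 0 0 0 1 -1;0 0 0 0 0 0 -1;0 0 0 0 0 0 -1;0 0 0 0 0 0 -1;0 0 0 0 0 0 -1",
)

```text
t: 18.37
tcp_pos: [606.3, -43.4, 44.5]
tcp_rot: [0.002, 0.658, 0.753, 0.001]
wrist_force: [0.2, -0.2, 2.7]
grip_width: 10.1
```

```bash
python3 -c "
from h import *
go(605.1,-43.2,43,97.8)"
```

```text
t 18.37 pos [606.3 -43.4  44.5] yaw 97.76 w 10.1 F [ 0.2 -0.2  2.7] q6 [-0.11 -1.82]
 turn [ 0.0036  0.0025 -0.0006] shift now [ 0.4 -1.2  1.5] shift after turn [ 0.4 -1.2  1.5]
```

>>> arm_command(
  steps="0 0 0 0 0 0 0;0 0 0 0 0 0 0;0 0 0 0 0 0 0;0 0 0 0 0 -12 0.2;0 0 0 0 0 -30 0.6;0 0 0 0 0 -38 1;0 0 0 0 0 -30 1;0 0 0 0 0 -10 1",
)

```text
t: 19.03
tcp_pos: [603.6, -42.9, 167.3]
tcp_rot: [-0.001, 0.658, 0.753, -0.002]
wrist_force: [0.8, 0.1, 1.4]
grip_width: 85.0
```

```bash
python3 -c "
from h import *
go(440.8,-157.6,150,97.8)
p=bot.capture('wrist');save(p,'w8')"
```

```text
t 19.03 pos [603.6 -42.9 167.3] yaw 97.76 w 85.0 F [0.8 0.1 1.4] q6 [-0.11 -1.82]
 turn [-0.0042  0.0005 -0.0007] shift now [ -91.6 -176.7   18.1] shift after turn [ -91.5 -176.9   17.3]
```

View pics/w8.png

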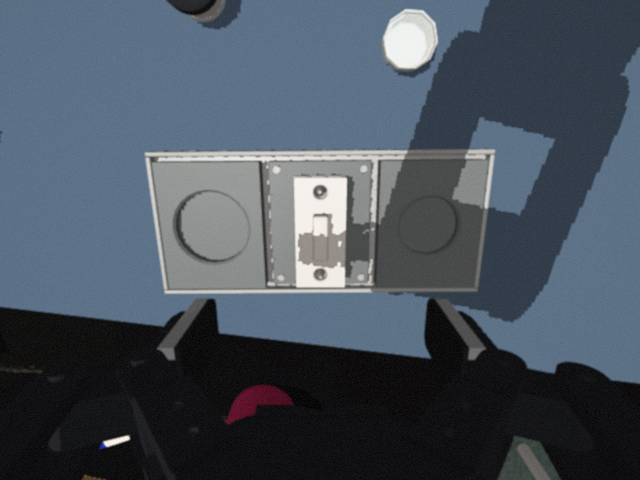

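Cover seated on frame at (320,232), pins in both holes; large well (212,226), small well (428,223).

```bash
python3 - <<'E'
from h import *
p=bot.capture('wrist'); print(px2w(p,[(212.5,226),(428,223)],21).round(1))
print([plate(p,(310,195),38,t) for t in(150,180)])
E
```

```text
[[ 617.  -134.    21. ]
 [ 589.9   46.6   21. ]]
[(array([604. , -76.9]), array([116. , 197.6]), 98.1), (array([606.2, -43.1]), array([90.6, 41. ]), 7.9)]
```

>>> arm_command(
  steps="-0.004 0 0 -17 -35 2 1;0 0 0 -17 -35 2 1;0 0 0 -17 -35 2 1;0 0 0 -17 -35 2 1;0 0 0 -12 -22 2 1;0 0 0 -7 -12 0 1;0 0 0 -3 -3 0 1;0 0 0 0 0 0 1",
)

```text
t: 19.8
tcp_pos: [431.0, -158.1, 146.3]
tcp_rot: [-0.005, 0.657, 0.754, -0.002]
wrist_force: [0.3, 0.5, -0.7]
grip_width: 85.4
```

```bash
python3 - <<'E'
from h import *
p=bot.capture('wrist'); save(p,'w9')
for f in bot.masks_of('jar_small',p)[:3]:
    ys,xs=np.where(f['mask']); print(round(f['confidence'],2),xs.min(),xs.max(),ys.min(),ys.max())
m=(p['image'].max(2)<60).astype(np.uint8)
for c in cv2.findContours(m,cv2.RETR_LIST,cv2.CHAIN_APPROX_NONE)[0]:
    if 1000<cv2.contourArea(c)<8000 and len(c)>4:
        e=cv2.fitEllipse(c); print(np.round(e[0],1),np.round(e[1],1),px2w(p,e[0],35).round(1))
go(440.8,-157.6,60,97.8)
E
```

```text
0.96 295 347 219 275
[320.6 248.8] [50.9 52. ] [[ 439.6 -156.5   35. ]]
t 19.9 pos [ 431.9 -157.4  146.5] yaw 97.95 w 85.3 F [-0.4  0.7 -0. ] q6 [-0.4  -2.11]
 turn [-0.0097 -0.0041  0.0026] shift now [-1.7  9.6 86.4] shift after turn [-1.4  8.7 86.5]
```

>>> arm_command(
  steps="-0.01 -0.004 0 -1 4 20 0.8;0 0 0 0 3 28 0.7;0 0 0 0 0 28 0.7;0 0 0 0 0 22 0.7;0 0 0 0 0 14 0.7;0 0 0 0 0 6 0.7;0 0 0 0 0 0 0.7;0 0 0 0 0 0 0.7",
)

```text
t: 20.57
tcp_pos: [445.5, -152.5, 23.4]
tcp_rot: [-0.0, 0.654, 0.757, 0.001]
wrist_force: [-0.5, 0.3, -0.1]
grip_width: 72.2
```

```bash
python3 -c "
from h import *
go(440.2,-157,14,97.8)"
```

```text
t 20.57 pos [ 445.5 -152.5   23.4] yaw 98.38 w 72.2 F [-0.5  0.3 -0.1] q6 [-0.38 -2.1 ]
 turn [ 0.0013 -0.0013  0.0101] shift now [-3.7 -6.   9.4] shift after turn [-3.8 -5.9  9.4]
```

>>> arm_command(
  steps="0 0 0.01 -3.5 -6 4 0.7;0 0 0 0 0 3 0.7;0 0 0 0 0 1 0.7;0 0 0 0 0 0 0.2;0 0 0 0 0 0 -1;0 0 0 0 0 0 -1;0 0 0 0 0 0 -1;0 0 0 0 0 0 -1",
  squeeze=40,
)

```text
t: 21.23
tcp_pos: [442.2, -158.0, 19.3]
tcp_rot: [0.003, 0.658, 0.753, 0.002]
wrist_force: [0.1, 0.6, -0.4]
grip_width: 38.4
```

```bash
python3 -c "
from h import *
go(590.5,46.7,60,97.8)"
```

```text
t 21.23 pos [ 442.2 -158.    19.3] yaw 97.76 w 38.4 F [ 0.1  0.6 -0.4] q6 [-0.4  -2.11]
 turn [ 0.007   0.002  -0.0008] shift now [182.7 174.8 -39.9] shift after turn [182.6 174.7 -40.7]
```

>>> arm_command(
  steps="0 0 0 0 0 -15 -1;0 0 0 0 0 -35 -1;0 0 0 0 0 -38 -1;0 0 0 10 10 -25 -1;0 0 0 27 26 -5 -1;0 0 0 28 27 0 -1;0 0 0 28 27 0 -1;0 0 0 28 27 0 -1",
)

```text
t: 21.9
tcp_pos: [541.4, -21.3, 144.6]
tcp_rot: [0.004, 0.661, 0.75, 0.002]
wrist_force: [-0.3, -1.2, -0.8]
grip_width: 38.2
```

>>> arm_command(
  steps="0 0 0 20 19 0 -1;0 0 0 13 13 0 -1;0 0 0 6 6 0 -1;0 0 0 0 0 0 -1;0 0 0 0 0 0 -1;0 0 0 0 0 0 -1;0 0 0 0 0 0 -1;0 0 0 0 0 0 -1",
)

```text
t: 22.57
tcp_pos: [576.6, 28.0, 144.1]
tcp_rot: [0.003, 0.659, 0.752, 0.002]
wrist_force: [-0.5, 0.8, -0.1]
grip_width: 38.0
```

```bash
python3 -c "
from h import *
go(592,46.7,50,97.8)
p=bot.capture('wrist');save(p,'w10')"
```

```text
t 22.57 pos [576.6  28.  144.1] yaw 97.49 w 38.0 F [-0.5  0.8 -0.1] q6 [ 0.  -1.7]
 turn [ 0.0076  0.0016 -0.0054] shift now [16.6 17.  94.2] shift after turn [16.4 17.8 94.1]
```

View pics/w10.png

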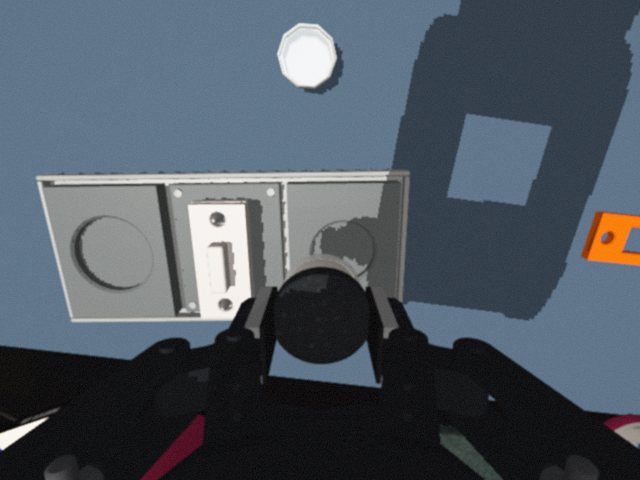

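Dark jar held at (320,315); small well rim (342,249).

>>> arm_command(
  steps="0.007 0.002 -0.005 7 6 8 -1;0 0 0 6 5 18 -1;0 0 0 3 3 22 -1;0 0 0 0 0 18 -1;0 0 0 0 0 10 -1;0 0 0 0 0 5 -1;0 0 0 0 0 0 -1;0 0 0 0 0 0 -1",
)

```text
t: 23.28
tcp_pos: [590.1, 46.1, 59.5]
tcp_rot: [0.0, 0.658, 0.753, 0.001]
wrist_force: [0.0, -0.4, 0.3]
grip_width: 38.3
```

```bash
python3 - <<'E'
from h import *
go(592,46.7,31,97.8)
p=bot.capture('wrist')
E
```

```text
t 23.28 pos [590.1  46.1  59.5] yaw 97.63 w 38.3 F [ 0.  -0.4  0.3] q6 [ 0.03 -1.67]
 turn [ 0.0016 -0.0008 -0.0029] shift now [ 0.3  2.  28.5] shift after turn [ 0.3  2.  28.5]
```

>>> arm_command(
  steps="0 0 0 0.3 0 6 -1;0 0 0 0 0 7 -1;0 0 0 0 0 6 -1;0 0 0 0 0 4 -1;0 0 0 0 0 2 -1;0 0 0 0 0 1 -1;0 0 0 0 0 0 -1;0 0 0 0 0 0 -1",
)

```text
t: 24.0
tcp_pos: [591.4, 46.2, 33.8]
tcp_rot: [0.002, 0.659, 0.752, 0.002]
wrist_force: [0.7, 0.4, -0.1]
grip_width: 38.4
```

```bash
python3 - <<'E'
from h import *
go(592,46.7,31,97.8)
E
```

```text
t 24.0 pos [591.4  46.2  33.8] yaw 97.6 w 38.4 F [ 0.7  0.4 -0.1] q6 [ 0.03 -1.67]
 turn [ 0.0059 -0.0003 -0.0035] shift now [0.4 0.6 2.8] shift after turn [0.4 0.6 2.8]
```

>>> arm_command(
  steps="0.005 0 0 0.3 0.5 1 -1;0 0 0 0 0 1 -1;0 0 0 0 0 1 -1;0 0 0 0 0 1 -1;0 0 0 0 0 1 -1;0 0 0 0 0 0 -1;0 0 0 0 0 0 -1;0 0 0 0 0 0 -1",
)

```text
t: 24.67
tcp_pos: [593.2, 46.7, 31.4]
tcp_rot: [0.001, 0.659, 0.752, 0.001]
wrist_force: [0.5, 0.1, -0.5]
grip_width: 38.2
```

```bash
python3 - <<'E'
from h import *
go(592,46.7,31,97.8)
E
```

```text
t 24.67 pos [593.2  46.7  31.4] yaw 97.61 w 38.2 F [ 0.5  0.1 -0.5] q6 [ 0.04 -1.67]
 turn [ 0.0034 -0.     -0.0033] shift now [ 0.1 -1.2  0.4] shift after turn [ 0.1 -1.2  0.4]
```

>>> arm_command(
  steps="0.003 0 0 0 -1 1 -1;0 0 0 0 0 1 -1;0 0 0 0 0 1 -1;0 0 0 0 0 1 -1;0 0 0 0 0 1 -1;0 0 0 0 0 0 -1;0 0 0 0 0 0 -1;0 0 0 0 0 0 -1",
)

```text
t: 25.33
tcp_pos: [593.6, 46.8, 31.1]
tcp_rot: [0.001, 0.659, 0.752, 0.001]
wrist_force: [0.1, -0.4, -0.4]
grip_width: 37.9
```

```bash
python3 - <<'E'
from h import *
go(592,46.7,31,97.8)
E
```

```text
t 25.33 pos [593.6  46.8  31.1] yaw 97.61 w 37.9 F [ 0.1 -0.4 -0.4] q6 [ 0.04 -1.67]
 turn [ 0.0037  0.0002 -0.0032] shift now [ 0.1 -1.6  0.1] shift after turn [ 0.2 -1.6  0.1]
```

>>> arm_command(
  steps="0.003 0 0 0 -1 2.5 -1;0 0 0 0 0 2.5 -1;0 0 0 0 0 1 -1;0 0 0 0 0 0 -1;0 0 0 0 0 0 -1;0 0 0 0 0 0 -1;0 0 0 0 0 0 -1;0 0 0 0 0 0 -1",
)

```text
t: 26.0
tcp_pos: [595.2, 46.9, 30.8]
tcp_rot: [0.002, 0.659, 0.753, 0.002]
wrist_force: [-0.8, 0.1, 4.5]
grip_width: 38.3
```

```bash
python3 - <<'E'
from h import *
go(592,46.7,31,97.8)
E
```

```text
t 26.0 pos [595.2  46.9  30.8] yaw 97.62 w 38.3 F [-0.8  0.1  4.5] q6 [ 0.04 -1.67]
 turn [ 0.0067  0.0004 -0.0031] shift now [ 0.2 -3.2 -0.2] shift after turn [ 0.2 -3.2 -0.2]
```

>>> arm_command(
  steps="0 0 0 0 -2 0 -1;0 0 0 0 0 0 0.3;0 0 0 0 0 0 0.5;0 0 0 0 0 0 0.5;0 0 0 0 0 -15 0.5;0 0 0 0 0 -35 0.6;0 0 0 0 0 -38 1;0 0 0 0 0 -30 1",
)

```text
t: 26.67
tcp_pos: [588.0, 46.3, 142.8]
tcp_rot: [-0.003, 0.659, 0.752, -0.003]
wrist_force: [0.3, -0.4, 0.7]
grip_width: 85.6
```

```bash
python3 - <<'E'
from h import *
go(436.5,286,150,97.8)
E
```

```text
t 26.67 pos [588.   46.3 142.8] yaw 97.61 w 85.6 F [ 0.3 -0.4  0.7] q6 [ 0.04 -1.67]
 turn [-0.0091 -0.001  -0.0032] shift now [ 257.6 -118.4   -5.9] shift after turn [ 258.  -117.5   -7.2]
```

>>> arm_command(
  steps="-0.009 0 0 36 -16 -1 1;0 0 0 36 -16 -1 1;0 0 0 36 -16 -1 1;0 0 0 36 -16 -1 1;0 0 0 36 -16 -1 1;0 0 0 28 -14 0 1;0 0 0 18 -9 0 1;0 0 0 8 -4 0 1",
)

```text
t: 27.33
tcp_pos: [448.1, 270.4, 156.1]
tcp_rot: [0.003, 0.661, 0.75, 0.005]
wrist_force: [0.2, 0.1, 0.1]
grip_width: 85.5
```

```bash
python3 - <<'E'
from h import *
p=bot.capture('wrist'); save(p,'w11')
for f in bot.masks_of('jar_large',p)[:3]:
    c=max(cv2.findContours(f['mask'].astype(np.uint8),cv2.RETR_EXTERNAL,cv2.CHAIN_APPROX_NONE)[0],key=len); e=cv2.fitEllipse(c)
    print(round(f['confidence'],2),np.round(e[0],1),np.round(e[1],1),px2w(p,e[0],34).round(1))
go(436.5,286,60,97.8)
E
```

```text
0.75 [344. 218.] [60.5 63.5] [[435.7 287.1  34. ]]
t 27.43 pos [448.9 269.5 156. ] yaw 97.27 w 85.3 F [ 0.6 -0.8  0.2] q6 [ 0.49 -1.2 ]
 turn [ 0.0116 -0.0008 -0.0092] shift now [ 17.8 -11.4  95.9] shift after turn [ 18.  -10.1  96. ]
```

View pics/w11.png

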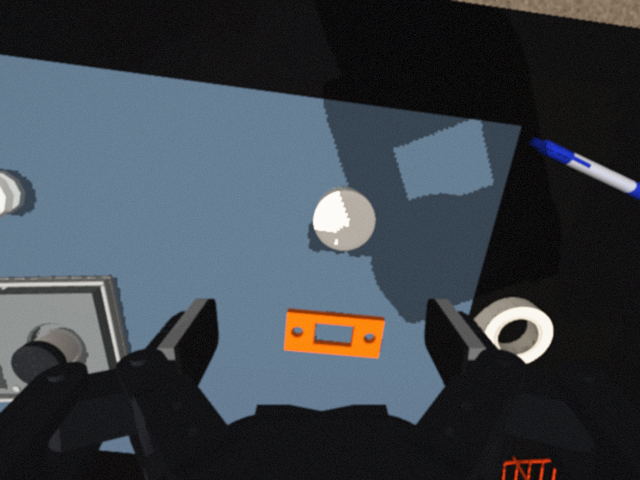

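White-lidded jar at (344,218); the dark jar stands in its well (45,350).

>>> arm_command(
  steps="0.011 0 -0.009 9 -6 15 1;0 0 0 7 -5 25 1;0 0 0 2 0 28 1;0 0 0 0 0 25 1;0 0 0 0 0 15 1;0 0 0 0 0 6 1;0 0 0 0 0 0 1;0 0 0 0 0 0 1",
)

```text
t: 28.1
tcp_pos: [437.4, 281.7, 32.6]
tcp_rot: [-0.001, 0.659, 0.752, -0.002]
wrist_force: [0.3, 0.3, 0.5]
grip_width: 85.5
```

```bash
python3 - <<'E'
from h import *
go(436,286.5,18,97.8)
E
```

```text
t 28.1 pos [437.4 281.7  32.6] yaw 97.53 w 85.5 F [0.3 0.3 0.5] q6 [ 0.52 -1.18]
 turn [-0.004   0.0013 -0.0046] shift now [ 5.  -0.7 14.6] shift after turn [ 5.  -0.7 14.6]
```

>>> arm_command(
  steps="-0.004 0 -0.004 5 -0.7 6 1;0 0 0 0 0 6 0.7;0 0 0 0 0 3 0.5;0 0 0 0 0 1 0.3;0 0 0 0 0 0 -1;0 0 0 0 0 0 -1;0 0 0 0 0 0 -1;0 0 0 0 0 0 -1",
  squeeze=40,
)

```text
t: 28.77
tcp_pos: [438.3, 287.7, 19.1]
tcp_rot: [0.002, 0.658, 0.753, 0.003]
wrist_force: [-0.2, -0.3, -0.4]
grip_width: 44.4
```

```bash
python3 - <<'E'
from h import *
go(436,286.5,150,97.8)
E
```

```text
t 28.77 pos [438.3 287.7  19.1] yaw 97.75 w 44.4 F [-0.2 -0.3 -0.4] q6 [ 0.53 -1.17]
 turn [ 0.0058 -0.001  -0.0008] shift now [  -0.7   -1.7 -130.9] shift after turn [  -0.9   -2.4 -130.9]
```

>>> arm_command(
  steps="0.005 0 0 0 0 -15 -1;0 0 0 0 0 -35 -1;0 0 0 0 0 -38 -1;0 0 0 0 0 -38 -1;0 0 0 -15 6 -15 -1;0 0 0 -30 8 0 -1;0 0 0 -38 10 0 -1;0 0 0 -38 10 0 -1",
)

```text
t: 29.43
tcp_pos: [486.8, 173.2, 168.0]
tcp_rot: [-0.0, 0.654, 0.756, 0.001]
wrist_force: [1.3, 0.9, -0.8]
grip_width: 44.5
```

```bash
python3 - <<'E'
from h import *
go(619,-134,150,97.8)
E
```

```text
t 29.43 pos [486.8 173.2 168. ] yaw 98.25 w 44.5 F [ 1.3  0.9 -0.8] q6 [ 0.29 -1.42]
 turn [ 0.0011 -0.0013  0.0078] shift now [-323.    86.7   17.6] shift after turn [-322.3   89.2   18. ]
```

>>> arm_command(
  steps="0 0 0.007 -38 10 0 -1;0 0 0 -38 10 0 -1;0 0 0 -38 10 0 -1;0 0 0 -38 10 0 -1;0 0 0 -38 10 0 -1;0 0 0 -38 10 0 -1;0 0 0 -36 10 0 -1;0 0 0 -22 6 0 -1",
)

```text
t: 30.1
tcp_pos: [605.0, -116.5, 170.8]
tcp_rot: [0.002, 0.657, 0.754, 0.003]
wrist_force: [0.9, 0.6, -0.2]
grip_width: 44.1
```

>>> arm_command(
  steps="0 0 0 -6 3 0 -1;0 0 0 0 0 0 -1;0 0 0 0 0 0 -1;0 0 0 0 0 0 -1;0 0 0 0 0 0 -1;0 0 0 0 0 0 -1;0 0 0 0 0 0 -1;0 0 0 0 0 0 -1",
)

```text
t: 30.77
tcp_pos: [608.6, -121.6, 170.6]
tcp_rot: [0.002, 0.657, 0.754, 0.003]
wrist_force: [0.7, -0.5, 0.2]
grip_width: 44.6
```

```bash
python3 - <<'E'
from h import *
go(619,-134,60,97.8)
E
```

```text
t 30.77 pos [ 608.6 -121.6  170.6] yaw 97.79 w 44.6 F [ 0.7 -0.5  0.2] q6 [-0.24 -1.95]
 turn [ 0.0065 -0.001  -0.0001] shift now [-13.8   7.9 110.6] shift after turn [-13.7   8.6 110.6]
```

>>> arm_command(
  steps="0.006 0 0 -7 3 15 -1;0 0 0 -5 2 30 -1;0 0 0 -2 0 30 -1;0 0 0 0 0 22 -1;0 0 0 0 0 10 -1;0 0 0 0 0 4 -1;0 0 0 0 0 0 -1;0 0 0 0 0 0 -1",
)

```text
t: 31.43
tcp_pos: [616.9, -135.2, 53.4]
tcp_rot: [0.0, 0.656, 0.754, 0.0]
wrist_force: [-0.9, 1.4, -0.4]
grip_width: 44.5
```

```bash
python3 - <<'E'
from h import *
go(619,-134,31,97.8)
p=bot.capture('wrist'); save(p,'w12')
E
```

```text
t 31.43 pos [ 616.9 -135.2   53.4] yaw 97.94 w 44.5 F [-0.9  1.4 -0.4] q6 [-0.26 -1.97]
 turn [0.0013 0.0001 0.0025] shift now [ 0.9  2.2 22.4] shift after turn [ 0.9  2.2 22.4]
```

View pics/w12.png

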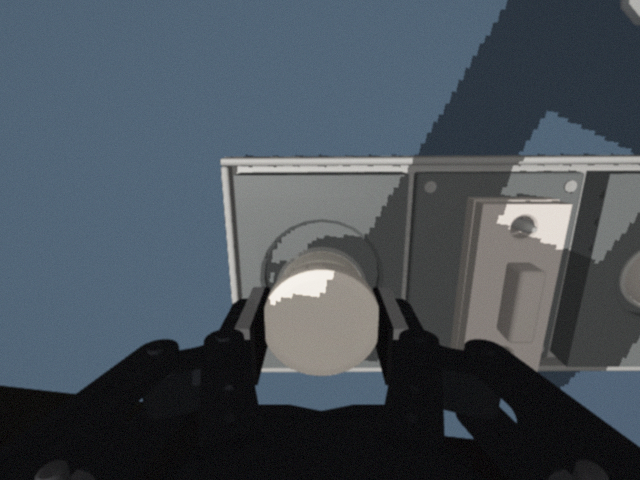

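Jar above the large well (well rim around (320,275)), aligned. Lower.

>>> arm_command(
  steps="0 0 0 1 1 6 -1;0 0 0 0 0 7 -1;0 0 0 0 0 5 -1;0 0 0 0 0 3 -1;0 0 0 0 0 2.5 -1;0 0 0 0 0 2 -1;0 0 0 0 0 0 -1;0 0 0 0 0 0 -1",
)

```text
t: 32.15
tcp_pos: [620.5, -134.4, 30.6]
tcp_rot: [0.004, 0.656, 0.754, 0.002]
wrist_force: [-0.9, 0.1, -0.2]
grip_width: 44.6
```

```bash
python3 - <<'E'
from h import *
go(619,-134,31,97.8)
E
```

```text
t 32.15 pos [ 620.5 -134.4   30.6] yaw 97.96 w 44.6 F [-0.9  0.1 -0.2] q6 [-0.25 -1.96]
 turn [0.0085 0.0031 0.0028] shift now [ 0.6 -1.4 -0.4] shift after turn [ 0.6 -1.4 -0.4]
```

>>> arm_command(
  steps="0.008 0.003 0 0 -1.5 1.5 -1;0 0 0 0 0 2 -1;0 0 0 0 0 1.5 -1;0 0 0 0 0 0 -1;0 0 0 0 0 0 -1;0 0 0 0 0 0 -1;0 0 0 0 0 0 -1;0 0 0 0 0 0 -1",
)

```text
t: 32.82
tcp_pos: [621.6, -134.6, 31.0]
tcp_rot: [0.002, 0.656, 0.755, 0.002]
wrist_force: [0.5, -0.5, -0.4]
grip_width: 44.4
```

```bash
python3 - <<'E'
from h import *
go(619,-134,31,97.8)
E
```

```text
t 32.82 pos [ 621.6 -134.6   31. ] yaw 97.97 w 44.4 F [ 0.5 -0.5 -0.4] q6 [-0.25 -1.96]
 turn [0.0064 0.001  0.0029] shift now [ 0.9 -2.5 -0. ] shift after turn [ 0.9 -2.5 -0. ]
```

>>> arm_command(
  steps="0 0 0 0 -1 2.5 -1;0 0 0 0 0 0 0.3;0 0 0 0 0 0 0.5;0 0 0 0 0 0 0.5;0 0 0 0 0 -15 0.5;0 0 0 0 0 -35 0.6;0 0 0 0 0 -38 0.6;0 0 0 10 10 -38 0.6",
)

```text
t: 33.48
tcp_pos: [624.3, -123.6, 152.6]
tcp_rot: [-0.003, 0.657, 0.754, -0.001]
wrist_force: [1.3, -0.4, 0.6]
grip_width: 68.4
```

>>> arm_command(
  steps="0 0 0 25 15 -15 0.6;0 0 0 25 15 0 0.6;0 0 0 25 15 0 0.6;0 0 0 15 15 0 0.6;0 0 0 5 10 0 0.6;0 0 0 0 0 0 0.6;0 0 0 0 0 0 0.6;0 0 0 0 0 0 0.6",
)

```text
t: 34.15
tcp_pos: [685.4, -16.6, 188.3]
tcp_rot: [0.004, 0.657, 0.754, 0.004]
wrist_force: [-0.1, -0.7, -0.9]
grip_width: 68.3
```

```bash
python3 - <<'E'
from h import *
go(619,-134,31,97.8)
p=bot.capture('wrist'); save(p,'w13')
a=cv2.imread('pics/w13.png'); cv2.imwrite('pics/w13c.png',cv2.resize(a[:330,80:520],(800,600)))
E
```

```text
t 34.15 pos [685.4 -16.6 188.3] yaw 97.82 w 68.3 F [-0.1 -0.7 -0.9] q6 [-0.06 -1.77]
 turn [0.0107 0.0013 0.0003] shift now [-107.1  -83.5  156.6] shift after turn [-107.3  -81.7  157.3]
```

View pics/w13c.png

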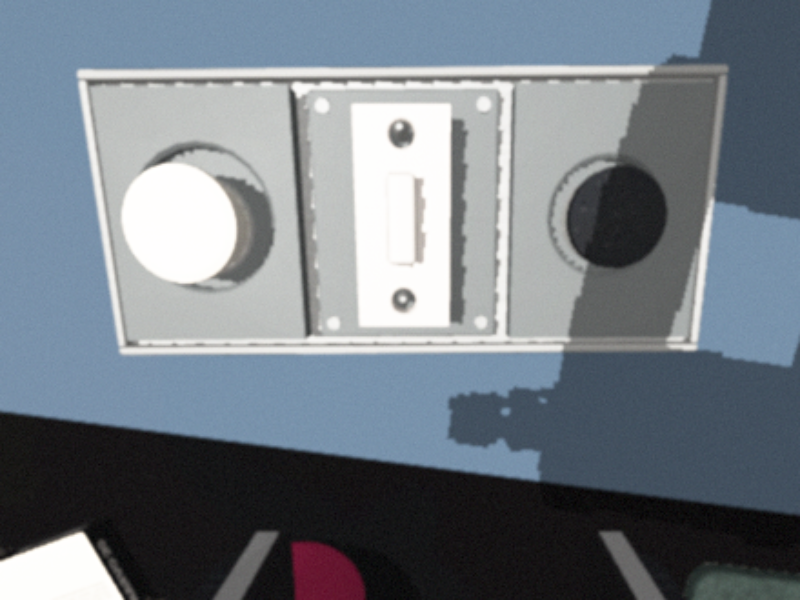

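```bash
python3 - <<'E'
from h import *
p=bot.capture('wrist')
for z in (13,20): # jar underside height
    a=px2w(p,[(179,122.7),(419.4,118.8)],0); 
    print(z, px2w(p,(179,122.7),z+37).round(1), px2w(p,(419.4,118.8),z+33).round(1))
print(px2w(p,[(80+211*.55,216*.55)],21), px2w(p,[(80+612*.55,214*.55)],21))
for z in (38,48): print(z,plate(p,(285,160),z,180))
# lid sizes from edges
for r,c0,c1,z in((122,130,220,50),(119,380,455,46)):
    pass
t=px2w(p,[(80+122*.55,122.7),(80+239*.55,122.7)],50); print('lid L',np.linalg.norm(t[0]-t[1]))
t=px2w(p,[(80+567*.55,118.8),(80+667*.55,118.8)],46); print('lid S',np.linalg.norm(t[0]-t[1]))
s=bot.capture('scene'); save(s,'s2'); a=cv2.imread('pics/s2.png')[180:310,180:500]; cv2.imwrite('pics/s2c.png',cv2.resize(a,None,fx=2.5,fy=2.5,interpolation=cv2.INTER_CUBIC))
E
```

```text
13 [[ 620.1 -133.9   50. ]] [[592.7  46.5  46. ]]
20 [[ 620.  -131.2   57. ]] [[593.2  44.7  53. ]]
[[ 615.87499765 -131.11909163   21.        ]] [[590.36004363  50.37347181  21.        ]]
38 (array([607.6, -57.4]), array([116.8, 234.5]), 98.1)
48 (array([607.8, -56.3]), array([112.8, 226.4]), 98.1)
lid L 48.675633156952145
lid S 41.978514827493115
```

View pics/s2c.png

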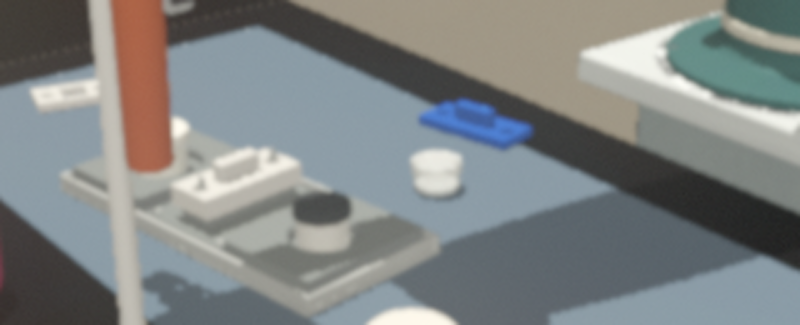

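Scene view: the plates are stacked flat with the pin tips standing out, the dark jar is upright in its well, and the clear jar and short plate are undisturbed. The large jar is partly hidden here. The wrist view puts its lid within 3 mm of the well centre, at the right size for a seated jar.

```bash
python3 -c "
from h import *
print(bot.sign_off())"
```

```text
the job is handed in; nothing more can be done
None
```

The service tray is loaded and handed in at about 34 s of the 96 s allowed; the sign-off gave no verdict.

**What I did:** I threaded the long white frame plate over the pins, then put the ribbed cover on top of it with its rib up. The dark-lidded jar went upright into the small well and the white-lidded jar into the large well. I never touched the short plate, the clear jar, or the orange and blue decoys.

**What the last checks showed:**
- **Plates:** the closing pictures show the two plates stacked flat, with both pin tips standing out of the cover's holes.
- **Jars:** both lids measured within about 3 mm of their well centres. Lid sizes came out at 48.7 mm (real size 47) and 42 mm (real size 41), as expected for jars standing on the well floors.
- **Forces:** the readings at the end of each move never exceeded about 5 N, and the arm was clear of everything at hand-in.

**What was less certain:**
- **Cover size check:** my last numeric check of the cover outline failed because it merged with the bright tray area, so "fully down" rests on the pictures and the light contact force I felt. An earlier check right after release gave 90.6 x 41 mm, which fits a seated cover.
- **Large jar:** I felt no clear contact force when it reached the floor. The red tube also partly hid it in the last scene picture, so its seating rests on the wrist-camera picture.

I viewed 16 pictures, two over the budget of 14.

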